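Pull the blind plug from the cream depositor's filling head

TASK

Take the puller, feel with it for the slot in the blind plug of the cream depositor's filling head, drop its cross bar through and screw it clockwise to the stop. Draw the plug straight up out of its bore, forcing nothing and without touching the plug with the gripper. Stand it gently upright in the wash tray with the puller still in it, let go, and leave the other things where they are.

Things in the scene. Friction and masses are not known exactly. Their poses are not given: they have to be found in the camera images.
- puller_handle (a point): Centre of the puller's handle: a black upright block, 46 mm along its x, 20 mm along its y, 40 mm tall; grip its 20 mm. The puller is loose, upright, 0.16 kg, 102 mm tall; below the handle an 8 mm steel shaft, a collar, a cross bar and a tip. z is up.
- puller_collar (a point): Underside of the puller's collar (disc 34 mm across, 6 mm thick), on the axis, 40 mm below the handle's centre. At the start it rests on the top of the stand, a white block 64 x 64 mm, 50 mm tall, with a 29 mm upright through hole in which the puller hangs.
- puller_bar (a point): Middle of the puller's cross bar, flat and square-edged, 24 mm long along the puller's x (the handle's long side), 8 mm wide, 6 mm thick, 69 mm below the handle's centre.
- puller_tip (a point): Lower end of the puller, a blunt taper to 6 mm across, on its axis, 82 mm below the handle's centre; axes as the handle's.
- bore_mouth (a point): Centre of the bore's mouth, on the top of the filling head: an aluminium block 90 x 90 mm, 75 mm tall, fixed, with a round pipe stub on its +x side and a small nozzle on its -x side. The bore is upright, 42.5 mm wide, 62 mm deep, blind. z is up.
- plug_top (a point): Centre of the plug's rim (40 mm ring, 31 mm inside), 4 mm below the mouth. Within it lies the insert's face, 0 to 6 mm lower (unknown). A slot 11 mm wide, 30 mm long runs across its middle, along this point's x axis turned about the vertical by up to 0.72 rad either way (also unknown: look or feel). A bar within about 0.12 rad of it falls through, else it rides on the face. z is up.
- plug_axis (a point): Middle of the plug, 30 mm above its underside. The bar drops 18 mm from the insert's face to a floor; the puller then stands by itself, free to be gripped anew. The bar then turns clockwise (seen from above) some 1.55 rad to a stop (not the other way), under two short steep threads that lead it about 2.5 mm further down, with about 1 mm of vertical play. Past 1.2 rad it cannot be pulled out.
- plug_base (a point): Centre of the plug's underside, 58 mm below its top. The plug is a loose steel cylinder 40 mm across, about 0.35 kg, standing on the bore's floor, which must not be pressed with over 30 N. A seal low in the bore drags on it with roughly 9 to 17 N over the first 14 mm of the pull; if the bar is turned on past the stop with 0.2 to 0.3 N m the whole plug turns along.
- tray_in (a point): Centre of the inner floor of the wash tray: a shallow fixed dark metal tray, 170 mm along its x, 130 mm along its y, walls 22 mm tall and 3 mm thick, floor 3 mm thick. A small steel nozzle stands in its corner at about +55 mm x, +38 mm y. z is up.
- nozzle_mid (a point): Small loose steel piping nozzle (cone, 26 mm across, 36 mm tall) standing in a corner of the wash tray; this is its middle. Bystander.
- spatula_grip (a point): Handle of a loose palette spatula, 210 mm long, lying on the counter on the robot's side of the filling head. Bystander.
- jar_mid (a point): Middle of a loose amber glass jar with a metal cap, 70 mm across, 85 mm tall, beyond the filling head. Bystander.
- bowl_mid (a point): Middle of a loose white bowl, 110 mm across, 50 mm tall. Bystander.
- cutter_center (a point): Middle of a loose solid steel dough stamp, 56 mm across, 40 mm tall. Bystander.

How it is judged (in metres and radians):
On the way, in this order (a step that is already met when the one before it is completed fails the run):
1. the puller's cross bar has dropped through the slot, well into the seated plug (z of puller_tip in the frame of plug_base below 0.034 m and horizontal distance between puller_tip and plug_base below 0.008 m and z of plug_base in the frame of bore_mouth below -0.055 m), for 0.1 s.
2. the plug hangs upright on the puller, clear above its bore (z of plug_base in the frame of bore_mouth above 0.003 m and angle between plug_base's own z axis and vertical below 0.2 rad and z of puller_tip in the frame of plug_base below 0.034 m), for 0.1 s.
At the end, for the whole second after the job is handed in: The plug stands upright (within 0.1 rad) on the floor of the wash tray, inside its walls, the puller still in it (tip less than 34 mm above the plug's underside), both at rest and released (x of plug_base in the frame of tray_in between -0.075 and 0.075 m and y of plug_base in the frame of tray_in between -0.055 and 0.055 m and z of plug_base in the frame of tray_in below 0.004 m and angle between plug_base's own z axis and vertical below 0.1 rad and z of puller_tip in the frame of plug_base below 0.034 m and horizontal distance between puller_tip and plug_base below 0.012 m and linear speed of plug below 0.01 m/s and linear speed of puller below 0.02 m/s); the robot touches nothing.
It fails at once if the puller and the plug are forced against each other (over 60 N) (contact force between puller and plug above 60 N).
It fails at once if the plug is forced against the filling head (over 32 N) (contact force between plug and block above 32 N).
It fails at once if the plug is dropped or banged into the tray (over 40 N) (contact force between plug and tray above 40 N).
It fails at once if the gripper touches the plug (contact force between the fingers and plug above 0.5 N).
It fails at once if the nozzle, spatula, jar, bowl or dough stamp is shifted by more than 25 mm (distance of any of nozzle_mid, spatula_grip, jar_mid, bowl_mid, cutter_center from where it was at the start of the episode above 0.025 m).
It also fails if it takes over 72 s, if anything falls off the work surface, if the arm or the gripper's body presses on something with over 40 N, if the wrist force passes 120 N, or if a joint passes its speed limit or range.

ROBOT

A 6-joint arm with a two-finger parallel gripper is mounted at the origin on the work surface. World frame = base frame: x ahead of the robot, y to its left, z up, the work surface at z = 0. Lengths are in mm, angles in rad, forces in N, time in s.
With the tool pointing down it reaches from about 250 to 775 mm from the base axis. Payload 4 kg.
Tool frame: the origin (TCP) lies at the very end of the fingers, on their centre line; the grasp point (between the pads) lies robot.pinch_z behind it (robot.pinch_z is the distance from the TCP to the grasp point, in mm); z points along the fingers, y is the line along which they close (so a half turn about z gives the same grasp; the last joint's range is limited). The gripper opens to 85 mm and grips with 20 to 120 N. Pads are 22 mm wide; open, the fingers measure 114 mm over their backs; the gripper's body (76 mm by 85 mm) begins 54 mm behind the grasp point. The pads swing forward as they close: fully open they stand 13 mm farther back than shut.
Start: joints at [-1.22, 0.087, 1.371, -0, 1.684, -0.103], TCP at [241.111, -494.351, 231.341] pointing down, gripper open.
Joint ranges: [-3.1, 3.1], [-0.76, 2.03], [0.27, 2.55], [-1.08, 4.22], [0.17, 2.65], [-2.57, 2.57]. Speed limits (rad/s): [2.79, 2.79, 3.14, 3.14, 3.14, 3.14].

INTERFACE

Orientations are given as [roll, pitch, yaw] about the fixed x, y, z axes, in that order (R = Rz(yaw) Ry(pitch) Rx(roll)).
In Python, from bench import robot gives the robot as it stands. Calls block until the motion is done:
- robot.move_to(position, orientation): joint-space move of the TCP to a pose.
- robot.line_to(position, speed=150, frame=None, force_limit=None): straight line of the TCP; frame=None keeps the orientation; speed is the mean speed in mm/s. With force_limit (N) it stops when the force on the tool has changed by that much, and returns True; else False.
- robot.goto_joints(angles): joint-space move.
- robot.command_gripper(opening, grasp_force=None): finger opening in mm; grasp_force is the grip in N (None keeps the last); returns when the fingers have stopped.
- robot.hold(seconds).
- robot.ik(position, orientation): joint angles nearest the present ones, or None.
- robot.get_obs(): the state.
- robot.grab_frame(name): name is "scene" or "top"; returns a dict with "image" (480x640x3 uint8, red, green, blue), "depth" (480x640 float32, mm along the optical axis (not along the pixel's ray), 0 where there is no reading), "K" (3x3 intrinsics, pixels), "k1" (the pictures are not rectified: a ray, as slopes to the right and down, at radius r is drawn at 1 + k1 r^2 times it, then the intrinsics apply), "camera_from_world" (4x4, takes a point from world to camera coordinates). Camera axes: x right, y down, z forward; pixel columns grow to the right and rows downward; lengths in mm; the calibration is good to about 2 mm. A picture is of the moment at which its call begins.
A pose or a line that the arm cannot do raises robot.Unreachable and nothing moves.
- robot.hand_in(): hands the job in; it is judged then, once.
The state is a dict: "time": time; "qpos": joint angles; "dq": joint speeds; "effort": joint torques, N m; "tool_pos": TCP position; "tcp_rot": TCP orientation; "force": force on the tool from outside, world axes, zero at the start; "moment": the same for the moment, N m; "grip_width": finger opening in mm; "finger_force": force on a finger pad.
Only numpy, scipy, OpenCV 4.12 (cv2) and the standard library are available. Lean on these libraries where they do the work, as an engineer would, in place of code of your own. Each camera call takes 0.05 s, during which the arm holds its last target. There are 200 camera calls.

## Working session

There is one attempt and no reset: what is moved stays moved. The work goes in short steps, each a Python script; the robot and the scene stay as the last script left them, time stands still between calls to the robot, and variables do not carry over. Pictures are saved under pics/ and viewed, at most 10 in all, crops included, and the job is handed in when it is done.

```bash
mkdir -p pics
cat > h.py <<'E'
import numpy as np, cv2
from bench import robot
def grab(n):
    f=robot.grab_frame(n); np.savez(f'/tmp/{n}.npz',**{k:np.asarray(v) for k,v in f.items()}); return f
def px2w(f,u,v,z=None):
    K=np.asarray(f['K']);k1=float(f['k1']);T=np.linalg.inv(np.asarray(f['camera_from_world']))
    s=cv2.undistortPoints(np.array([[[u,v]]],float),K,np.array([k1,0,0,0.]))[0,0]
    d=np.array([s[0],s[1],1.])
    if z is None:
        return T[:3,:3]@(d*float(f['depth'][int(round(v)),int(round(u))]))+T[:3,3]
    r=T[:3,:3]@d; return T[:3,3]+r*(z-T[2,3])/r[2]
E
python3 - <<'E'
from h import *
for n in('scene','top'):
    f=grab(n); cv2.imwrite(f'pics/{n}1.png',f['image'][:,:,::-1]); print(n,np.linalg.inv(f['camera_from_world'])[:3].round(2).tolist())
o=robot.get_obs();print(o['tool_pos'],o['tcp_rot'],o['time'],robot.pinch_z,o['force'])
E
```

```text
scene [[0.59, 0.69, -0.41, 969.02], [0.81, -0.5, 0.32, -295.46], [0.01, -0.52, -0.86, 949.87]]
top [[0.0, -1.0, 0.07, 489.98], [-1.0, -0.0, -0.01, 36.83], [0.01, -0.07, -1.0, 999.19]]
[ 240.93512034 -493.89462111  230.20522671] [-3.13947473e+00 -2.08833602e-04  4.53766467e-01] 0.1 18.700000000000003 [-0.3906388  -0.07692998  0.07932154]
```

View pics/top1.png

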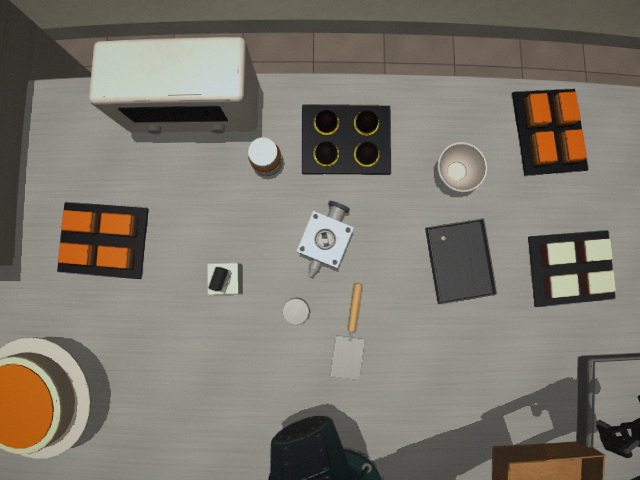

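View pics/scene1.png

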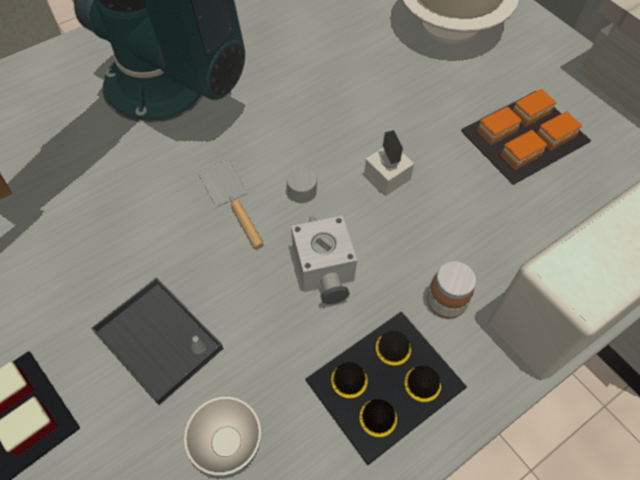

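The top view shows the head at about (326,239), the puller handle at (220,279), the tray at (461,261) and its nozzle at (443,238). I'll enlarge the first two next.

Run:
```python
import numpy as np,cv2
t=np.load('/tmp/top.npz')['image'];s=np.load('/tmp/scene.npz')['image']
def c(i,u,v,w,h,k):return cv2.resize(i[v:v+h,u:u+w,::-1],None,fx=k,fy=k,interpolation=cv2.INTER_CUBIC)
a=c(t,306,219,40,40,10);b=c(t,200,255,50,50,8);d=c(s,285,210,80,40,10)
m=np.zeros((600,800,3),np.uint8);m[:400,:400]=a;m[:400,400:]=b;
m[400:,:400]=c(s,300,228,50,25,8);m[400:,400:]=c(s,360,125,80,40,5)
cv2.imwrite('pics/c1.png',m)
```

```text
(no output)
```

View pics/c1.png

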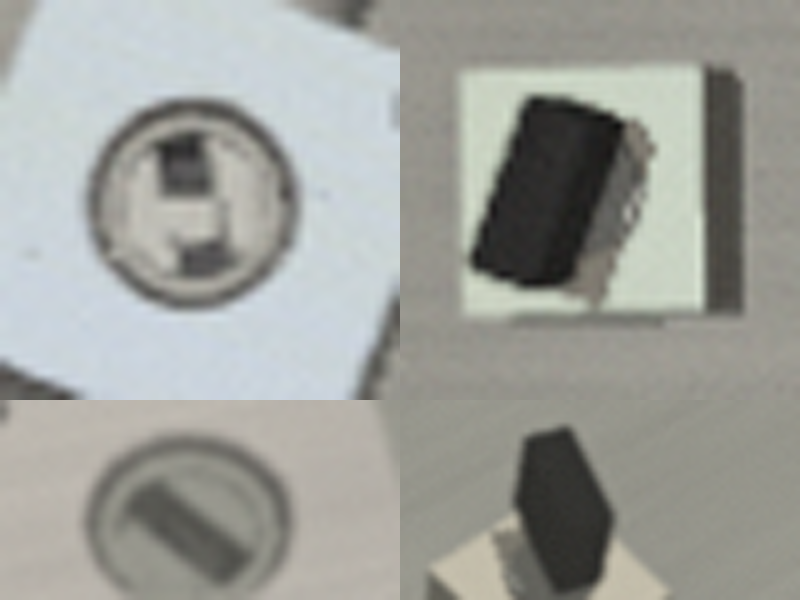

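The slot is visible: in the top crop its dark parts run from about (182,135) to (207,270), and in the scene crop from (141,497) to (239,570). I'll compute world coordinates for these and use depth for the handle.

Run:
```python
from h import *
t=dict(np.load('/tmp/top.npz'));s=dict(np.load('/tmp/scene.npz'))
def cl(f,u0,u1,v0,v1,lo,hi):
    P=np.array([px2w(f,u,v) for v in range(v0,v1) for u in range(u0,u1)]);return P[(P[:,2]>lo)&(P[:,2]<hi)]
for n,f,b in(('top',t,(200,250,255,305)),('scene',s,(360,440,120,195))):
    P=cl(f,*b,60,130); print(n,len(P),P[:,2].max())
    for lo,hi in((104,116),(62,104)):
        Q=P[(P[:,2]>lo)&(P[:,2]<hi)]
        if len(Q)>5:print(lo,len(Q),cv2.minAreaRect(Q[:,:2].astype(np.float32)),Q[:,2].mean())
    Q=cl(f,*b,42,56);print('stand',len(Q),cv2.minAreaRect(Q[:,:2].astype(np.float32)))
for n,f,b in(('top',t,(285,370,190,290)),('scene',s,(280,370,200,300))):
    Q=cl(f,*b,70,80);R=cv2.minAreaRect(Q[:,:2].astype(np.float32));print('head',n,R,Q[:,2].mean())
Q=cl(t,415,505,210,310,15,30);print('tray rim',cv2.minAreaRect(Q[:,:2].astype(np.float32)),len(Q))
for p in((461,280),(461,250)):print(px2w(t,*p))
print('nozzle',px2w(t,443,238,36))
print('mouth top',px2w(t,324.85,238.85,75), 'scene',px2w(s,300+188/8-.5,228+118/8-.5,75))
for z in(71,68,65):
  print(z)
  for a,b,c,d in(((182,135),(207,270),t,0),((141,497),(239,570),s,1)):
    g=lambda p:px2w(t,306+p[0]/10-.45,219+p[1]/10-.45,z) if d==0 else px2w(s,300+p[0]/8-.44,228+(p[1]-400)/8-.44,z)
    A,B=g(a),g(b);v=A-B;print((A+B)/2,np.hypot(*v[:2]),np.arctan2(v[1],v[0])%np.pi)
x=px2w(t,338,208,50)-px2w(t,324.85,238.85,75);print('stub yaw',np.arctan2(x[1],x[0]))
x=px2w(s,333,291,37);print('stub scene',x)
```

```text
top 294 113.2198140131004
104 216 ((475.1424865722656, 242.37039184570312), (20.223743438720703, 44.22590255737305), 73.70294952392578) 109.00852801776404
62 78 ((475.38525390625, 234.6427001953125), (16.039892196655273, 46.24449157714844), 89.35253143310547) 89.11731169261478
stand 614 ((475.6632080078125, 242.33555603027344), (63.070587158203125, 63.462589263916016), 0.718659520149231)
scene 474 115.13759473700452
104 252 ((476.1501770019531, 241.4196319580078), (20.04999351501465, 50.55348587036133), 71.5972671508789) 109.63082616653706
62 220 ((476.8111877441406, 233.7683868408203), (49.15531539916992, 19.097431182861328), 4.056737422943115) 88.27030469047958
stand 763 ((475.89715576171875, 241.92034912109375), (66.82056427001953, 67.8744125366211), 1.5634516477584839)
head top ((556.8641357421875, 27.588634490966797), (89.8887939453125, 90.27825164794922), 67.92233276367188) 74.30011366580877
head scene ((558.2003784179688, 27.932491302490234), (90.90747833251953, 93.3336181640625), 68.8545150756836) 74.92245070332504
tray rim ((514.0670166015625, -272.70599365234375), (170.5676
[... 164 characters left out ...]
 -226.69666496   36.        ]
mouth top [557.00319072  28.273534    75.        ] scene [558.00110301  28.21687979  75.        ]
71
[557.41124977  27.93125576  71.        ] 28.272693623580203 0.18489176372826124
[559.49225738  27.79833866  71.        ] 26.89087856346403 0.22785547455199673
68
[557.62918229  27.9024871   68.        ] 28.364074098884558 0.184891763728261
[558.09433522  28.90178555  68.        ] 26.98266966657267 0.2278554745519945
65
[557.84711481  27.87371843  65.        ] 28.455454574188916 0.18489176372826086
[556.69641307  30.00523243  65.        ] 27.074460769681068 0.2278554745519923
stub yaw -0.3928663163330799
stub scene [ 6.25562272e+02 -1.44234784e-01  3.70000000e+01]
```

Run:
```python
from h import *
for n,p,ys in(('pick',[475.5,242,76],(-.31,2.83)),('in',[557.4,28,110],(.2,-1.35,-1.55)),('in+pi',[557.4,28,110],(.2+np.pi,-1.35+np.pi,-1.55+np.pi)),('tray',[510,-277,100],(-1.35,1.79,0,.8))):
    for y in ys:
        q=robot.ik(p,[np.pi,0,y]);print(n,round(y,2),None if q is None else np.round(q,2))
```

```text
pick -0.31 [ 0.36  0.13  1.63 -0.    1.37  2.25]
pick 2.83 [ 0.36  0.13  1.63  0.    1.37 -0.89]
in 0.2 [-0.05  0.16  1.53 -0.    1.45  1.32]
in -1.35 None
in -1.55 None
in+pi 3.34 [-0.05  0.16  1.53  0.    1.45 -1.82]
in+pi 1.79 [-0.05  0.16  1.53  0.    1.45 -0.27]
in+pi 1.59 [-0.05  0.16  1.53  0.    1.45 -0.07]
tray -1.35 [-0.6   0.21  1.49 -0.    1.44  2.33]
tray 1.79 [-0.6   0.21  1.49  0.    1.44 -0.81]
tray 0 [-0.6   0.21  1.49 -0.    1.44  0.98]
tray 0.8 [-0.6   0.21  1.49 -0.    1.44  0.18]
```

```bash
cat >> h.py <<'E'
def st(m=''):
    o=robot.get_obs(); print(m,'t',round(o['time'],2),'p',o['tool_pos'].round(1),'rot',np.round(o['tcp_rot'],3),'F',o['force'].round(1),'M',np.round(o['moment'],2),'w',round(o['grip_width'],1)); return o
E
python3 - <<'E'
from h import *
R=[np.pi,0,2.83]
robot.move_to([475.5,242,150],R)
robot.line_to([475.5,242,76.3],speed=120)
st('pre'); robot.command_gripper(10,grasp_force=60); st('grip')
robot.line_to([475.5,242,190],speed=100); st('lift')
robot.move_to([557.4,28,190],[np.pi,0,.2+np.pi]); robot.hold(.3); st('above')
for n in('scene','top'): grab(n)
t=np.load('/tmp/top.npz')['image'];s=np.load('/tmp/scene.npz')['image']
cv2.imwrite('pics/s2.png',np.hstack([cv2.resize(s[100:300,250:450,::-1],(400,400)),cv2.resize(t[160:300,250:390,::-1],(400,400))]))
E
```

```text
pre t 3.61 p [476.1 242.1  77. ] rot [3.141e+00 1.000e-03 2.830e+00] F [ 0.9 -0.6  0.2] M [-0.    0.02  0.01] w 85.3
grip t 4.22 p [475.7 242.1  76.7] rot [3.141e+00 1.000e-03 2.830e+00] F [0.2 0.7 2.3] M [0.03 0.04 0.01] w 19.3
lift t 5.5 p [475.  241.8 188.9] rot [-3.14e+00 -2.00e-03  2.83e+00] F [-0.7  0.1 -2.1] M [-0.01  0.05  0.03] w 19.1
above t 6.72 p [557.3  29.1 190.1] rot [ 3.142  0.    -2.94 ] F [ 0.1 -0.6 -1.5] M [ 0.04  0.04 -0.02] w 18.9
```

View pics/s2.png

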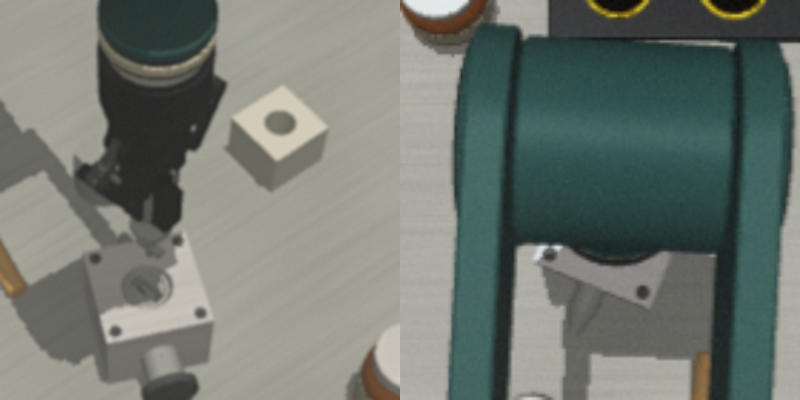

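The picture shows the puller hanging upright in the gripper above the bore and the stand left in place. Next I feel down for the slot.

Run:
```python
from h import *
X,Y=557.4,28
robot.line_to([X,Y,146],speed=100); robot.hold(.2); st('start')
h=robot.line_to([X,Y,100],speed=25,force_limit=5); st(h); robot.hold(.2); st()
```

```text
start t 7.61 p [558.   28.  147.2] rot [-3.141e+00  2.000e-03 -2.942e+00] F [-0.  -0.1 -1.4] M [ 0.01  0.03 -0.03] w 19.0
True t 8.93 p [557.3  28.  109.7] rot [ 3.142 -0.    -2.942] F [-0.4  0.   4.3] M [-0.01  0.07  0.  ] w 19.4
 t 9.13 p [557.3  28.  109.7] rot [ 3.142 -0.    -2.942] F [-0.5  0.5  5.4] M [-0.03  0.11 -0.03] w 19.7
```

TCP z = 109.7 is about 19 mm lower than the face would allow, so the bar has dropped in. I'll turn it clockwise with force tracking on z.

Run:
```python
from h import *
X,Y,z,yaw=557.4,28.,109.7,.2+np.pi
m=lambda:np.mean([np.r_[o['force'],o['moment'][2]] for o in [(robot.hold(.02),robot.get_obs())[1] for _ in range(4)]],0)
m0=m();print(m0.round(2))
for i in range(20):
    yaw-=.09
    f=m(); z+=np.clip(.12*(f[2]-1.0)*-1,-.5,.5)*-1-.12
    robot.line_to([X,Y,z],speed=20,frame=[np.pi,0,yaw]); f=m()
    o=robot.get_obs();print(round(.2+np.pi-yaw,2),round((o['tcp_rot'][2])%6.283,3),round(z,2),o['tool_pos'].round(1)[2],f.round(2))
    if abs(f[3]-m0[3])>.12 or abs(f[:2]).max()>10 or f[2]>12: print('stop');break
st()
```

```text
[-0.49  0.03  5.68  0.01]
0.09 3.253 110.08 109.8 [ 0.01  0.2   0.04 -0.02]
0.18 3.164 109.81 109.8 [-0.05 -0.06  0.32 -0.02]
0.27 3.074 109.61 109.8 [-0.29 -0.07  1.42  0.  ]
0.36 2.984 109.54 109.8 [0.6  0.27 1.85 0.01]
0.45 2.894 109.58 109.8 [ 0.14  0.03  2.8  -0.02]
0.54 2.804 109.66 109.7 [ 0.41 -0.06  2.26  0.  ]
0.63 2.714 109.72 109.7 [ 0.02  0.23  2.15 -0.01]
0.72 2.624 109.76 109.7 [ 0.06  0.41  2.22 -0.01]
0.81 2.534 109.74 109.7 [-0.02  0.19  1.87 -0.01]
0.9 2.444 109.73 109.6 [ 0.07  0.03  1.8  -0.  ]
0.99 2.354 109.6 109.5 [-0.18 -0.04  0.9  -0.01]
1.08 2.264 109.51 109.2 [ 0.41 -0.26  0.47  0.01]
1.17 2.174 109.34 109.1 [-0.18 -0.17 -0.58 -0.01]
1.26 2.084 109.0 108.7 [ 0.44  0.54 -1.76 -0.01]
1.35 1.994 108.6 108.5 [ 0.43  0.35 -1.6  -0.01]
1.44 1.904 108.18 108.2 [ 0.46 -0.11 -1.14 -0.01]
1.53 1.814 107.75 107.9 [ 1.63 -0.   -1.46  0.  ]
1.62 1.724 107.39 107.9 [ 1.78 -0.12  0.39  0.12]
1.71 1.634 107.17 107.8 [1.31 0.52 2.05 0.15]
stop
 t 16.51 p [557.8  27.9 107.8] rot [3.14  0.    1.634] F [1.5 0.5 2.5] M [-0.05 -0.34  0.18] w 19.7
```

The stop was felt at about 1.6 rad, with 0.15 N m. Now the slow pull.

Run:
```python
from h import *
X,Y,yaw=557.4,28.,1.66
robot.command_gripper(10,grasp_force=80)
robot.line_to([X,Y,107.8],speed=20,frame=[np.pi,0,yaw]); st('relaxed')
for z in(110,112,115,118,121,125,130):
    h=robot.line_to([X,Y,z],speed=12,force_limit=28); st(h)
    if h: break
else:
    for z in(150,176,200):
        h=robot.line_to([X,Y,z],speed=50,force_limit=15);st(h)
        if h:break
g=grab('scene');cv2.imwrite('pics/s3.png',cv2.resize(g['image'][100:300,220:420,::-1],(500,500)))
```

```text
relaxed t 16.98 p [557.6  28.  107.7] rot [ 3.141 -0.     1.66 ] F [2.3 0.7 0.5] M [-0.01 -0.63 -0.  ] w 19.2
False t 17.31 p [557.3  28.1 109.3] rot [-3.141 -0.     1.66 ] F [ 4.3  0.3 -3.4] M [ 0.   -0.97  0.02] w 18.9
False t 17.62 p [556.5  28.1 110.1] rot [-3.139e+00 -1.000e-03  1.660e+00] F [  5.3   0.8 -12.8] M [ 0.15 -1.15  0.04] w 19.0
False t 18.02 p [556.2  28.2 112.2] rot [-3.138e+00 -1.000e-03  1.660e+00] F [  6.1   0.8 -16.9] M [ 0.14 -1.36  0.08] w 19.3
False t 18.43 p [556.2  28.2 114.9] rot [-3.137e+00 -1.000e-03  1.660e+00] F [  6.    0.5 -17.8] M [ 0.1  -1.45  0.04] w 18.6
False t 18.82 p [556.1  28.3 117.8] rot [-3.137e+00 -1.000e-03  1.660e+00] F [  5.6   0.5 -18.1] M [ 0.19 -1.42 -0.03] w 18.8
False t 19.31 p [556.1  28.3 121.8] rot [-3.137e+00 -1.000e-03  1.660e+00] F [  7.    1.1 -17.7] M [ 0.14 -1.42  0.  ] w 18.5
False t 19.88 p [556.7  28.1 130.5] rot [-3.14 -0.    1.66] F [ 0.3  0.3 -5.7] M [ 0.18 -0.1   0.02] w 18.9
False t 20.43 p [557.5  27.9 150.5] rot [3.141 0.    1.66 ] F [ 1.6 -0.1 -4.9] M [0.03 0.02 0.02] w 18.8
False t 21.09 p [557.4  28.  176.1] rot [3.141 0.    1.66 ] F [ 0.3 -0.2 -4.7] M [ 0.03 -0.01 -0.02] w 18.9
False t 21.73 p [557.5  28.  200.2] rot [3.141 0.    1.66 ] F [ 0.2  0.4 -5.1] M [-0.02 -0.02  0.  ] w 18.6
```

View pics/s3.png

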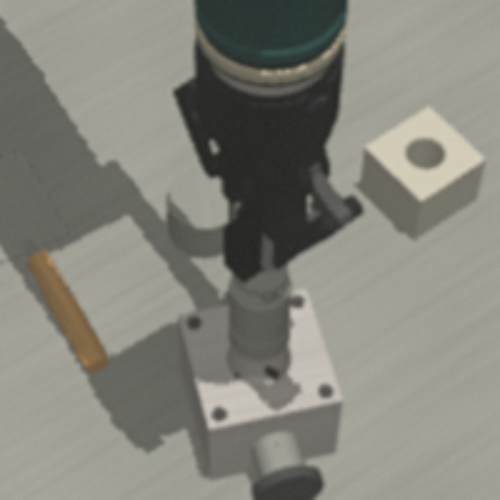

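The plug hangs clear of the bore, upright on the puller. I'll carry it to the tray.

Run:
```python
from h import *
X,Y=508,-277
robot.line_to([X,Y,200],speed=120); st('over')
robot.line_to([X,Y,112],speed=60); robot.hold(.4); st('low')
h=robot.line_to([X,Y,90],speed=8,force_limit=2.5); o=st(h)
z=o['tool_pos'][2]
h=robot.line_to([X,Y,z-3],speed=5,force_limit=4); o=st(h); robot.hold(.3); o=st()
g=grab('scene');cv2.imwrite('pics/s4.png',cv2.resize(g['image'][230:430,60:260,::-1],(500,500)))
```

```text
over t 24.5 p [ 508.1 -276.6  200. ] rot [ 3.142 -0.     1.661] F [-0.6 -0.8 -4.4] M [0.02 0.01 0.03] w 19.2
low t 26.52 p [ 508.  -277.   112.1] rot [3.142 0.    1.66 ] F [ 1.   0.4 -5.2] M [0.01 0.04 0.02] w 18.9
True t 28.13 p [ 507.5 -276.6   97.7] rot [-3.14e+00 -1.00e-03  1.66e+00] F [ 1.2 -0.1  1.1] M [-0.02 -0.21  0.03] w 18.7
True t 28.38 p [ 507.7 -276.8   97.5] rot [-3.14e+00 -2.00e-03  1.66e+00] F [-0.5  0.6  3.6] M [0.08 0.06 0.03] w 18.8
 t 28.68 p [ 507.7 -276.8   97.5] rot [-3.14e+00 -1.00e-03  1.66e+00] F [-0.5 -0.2  5.5] M [ 0.06  0.05 -0.07] w 18.9
```

View pics/s4.png

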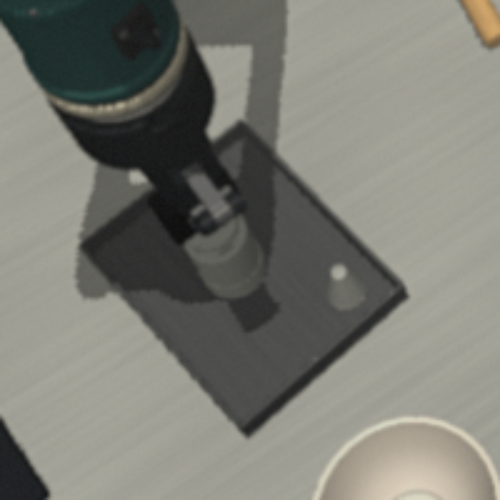

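The plug stands upright on the tray floor, clear of the walls and the nozzle. I'll ease the push, release and retreat.

Run:
```python
from h import *
robot.line_to([508,-277,97.7],speed=5); st('eased')
robot.command_gripper(70); st('open')
robot.line_to([508,-277,230],speed=100)
robot.move_to([330,-180,300],[np.pi,0,1.2]); robot.hold(.5); st('away')
g=grab('scene');p=g['image'][230:430,60:260,::-1]
t=grab('top');q=t['image'][200:320,400:520,::-1]
cv2.imwrite('pics/s5.png',np.hstack([cv2.resize(p,(400,400)),cv2.resize(q,(400,400))]))
```

```text
eased t 29.2 p [ 507.9 -276.9   97.6] rot [-3.138e+00 -3.000e-03  1.660e+00] F [-0.5  0.5  2.8] M [ 0.11  0.16 -0.03] w 19.0
open t 29.74 p [ 507.9 -277.    97.6] rot [-3.138e+00 -3.000e-03  1.660e+00] F [-0.4  0.7 -0.1] M [-0.03  0.   -0.02] w 70.0
away t 32.58 p [ 330.2 -180.1  299.8] rot [-3.141 -0.     1.2  ] F [ 0.3  0.2 -0.6] M [ 0.01 -0.01 -0.03] w 69.9
```

View pics/s5.png

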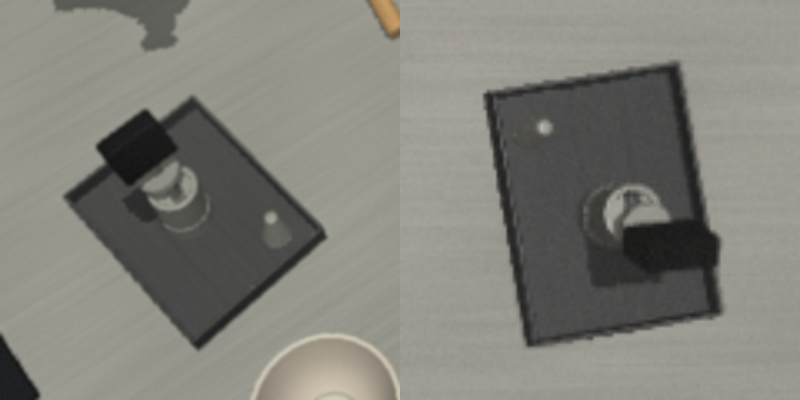

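The plug stands in the tray with the puller in it, but the puller looks slightly leaned. I'll check its tilt and height by depth.

Run:
```python
from h import *
for n,b in(('top',(440,505,240,290)),('scene',(90,180,270,360))):
    f=dict(np.load(f'/tmp/{n}.npz'))
    P=np.array([px2w(f,u,v) for v in range(b[2],b[3]) for u in range(b[0],b[1])])
    for lo,hi in((105,150),(70,84),(52,64)):
        Q=P[(P[:,2]>lo)&(P[:,2]<hi)]
        if len(Q)>8:
            print(n,lo,len(Q),np.round(cv2.minAreaRect(Q[:,:2].astype(np.float32))[0:2],1).tolist(),Q[:,2].max().round(1),Q[:,2].mean().round(1))
            if lo==105:
                Q=Q[Q[:,2]>np.percentile(Q[:,2],60)-6]; A=np.c_[Q[:,:2]-Q[:,:2].mean(0),np.ones(len(Q))];c=np.linalg.lstsq(A,Q[:,2],rcond=None)[0];print('slope',c[:2].round(3),Q.mean(0).round(1))
```

```text
top 105 319 [[485.8, -283.7], [25.8, 47.1]] 131.5 122.9
slope [0.043 0.037] [ 483.8 -282.9  125.8]
top 70 84 [[503.5, -276.1], [16.9, 33.0]] 82.0 77.1
top 52 121 [[510.8, -272.5], [25.7, 39.4]] 63.6 58.8
scene 105 665 [[488.2, -284.5], [27.8, 45.9]] 132.0 120.9
slope [-0.067  0.043] [ 487.8 -285.1  125.5]
scene 70 244 [[504.2, -280.1], [24.4, 32.7]] 82.3 76.5
scene 52 293 [[513.7, -275.8], [27.4, 38.9]] 63.8 58.6
```

The puller leans about 0.35 rad: on the threads its flat bar can rock along the slot. That puts the tip close to the 12 mm limit. I'll regrip the handle, which will square it up, then turn back about 1.1 rad onto the flat floor, where the puller stands by itself, and release again.

Run:
```python
from h import *
X,Y,yaw=506.,-277.,1.66
robot.command_gripper(85)
robot.move_to([X,Y,200],[np.pi,0,yaw])
h=robot.line_to([X,Y,98],speed=60,force_limit=6);st(('down',h))
if h: raise SystemExit
robot.command_gripper(40,grasp_force=20); st('40')
robot.command_gripper(10,grasp_force=20); o=st('grip')
m=lambda:np.mean([np.r_[o['force'],o['moment'][2]] for o in [(robot.hold(.02),robot.get_obs())[1] for _ in range(4)]],0)
print(m().round(2))
if o['grip_width']>23: raise SystemExit
robot.command_gripper(10,grasp_force=60); st('firm')
g=grab('scene');cv2.imwrite('pics/s6.png',cv2.resize(g['image'][230:430,60:260,::-1],(500,500)))
```

```text
('down', False) t 35.73 p [ 506.2 -277.2   98.5] rot [3.141e+00 1.000e-03 1.660e+00] F [0.5 0.9 0.2] M [-0.02 -0.05 -0.04] w 84.9
40 t 36.24 p [ 506. -277.   98.] rot [-3.142  0.     1.66 ] F [0.  0.4 0.1] M [ 0.01  0.01 -0.06] w 40.0
grip t 36.54 p [ 506.3 -277.    98.1] rot [3.141 0.    1.66 ] F [ 0.9 -0.6  0.5] M [ 0.11 -0.2   0.04] w 19.8
[ 0.93 -0.25  0.24  0.04]
firm t 36.83 p [ 506.2 -277.    98.1] rot [3.141 0.    1.66 ] F [ 1.3  0.3 -0. ] M [ 0.09 -0.23  0.  ] w 19.2
```

View pics/s6.png

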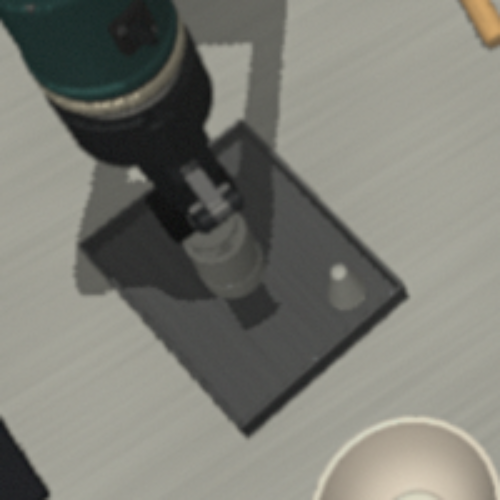

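The handle is gripped square again, 19 mm wide, and the plug is still upright. Now I turn back.

Run:
```python
from h import *
X,Y,z,yaw=506.,-277.,98.1,1.66
m=lambda:np.mean([np.r_[o['force'],o['moment'][2]] for o in [(robot.hold(.02),robot.get_obs())[1] for _ in range(4)]],0)
f=m()
for i in range(12):
    yaw+=.09
    z+=np.clip(.15*(f[2]+1.2),-.3,.3)+(.24 if i<8 else 0)
    robot.line_to([X,Y,z],speed=20,frame=[np.pi,0,yaw]); f=m()
    print(round(yaw-1.66,2),round(z,2),robot.get_obs()['tool_pos'][2].round(1),f.round(2))
    if abs(f[3])>.15 or abs(f[:2]).max()>8 or f[2]>10 or f[2]<-8: print('stop');break
robot.line_to([X,Y,z-3],speed=5,force_limit=4); st('down')
```

```text
0.09 98.51 98.4 [ 0.66  0.01 -0.15 -0.  ]
0.18 98.91 98.7 [ 0.18  0.27 -0.41  0.  ]
0.27 99.27 99.0 [ 0.2   0.13 -1.34 -0.01]
0.36 99.49 99.3 [ 0.26  0.74 -1.25 -0.01]
0.45 99.72 99.9 [-0.73 -0.39 -0.64  0.01]
0.54 100.05 100.1 [ 0.02 -0.44 -1.34  0.01]
0.63 100.26 100.2 [ 0.37  0.15 -1.36  0.01]
0.72 100.48 100.3 [ 0.06 -0.23 -1.77  0.01]
0.81 100.39 100.3 [-0.12 -0.32 -1.9  -0.  ]
0.9 100.29 100.3 [-0.32 -0.11 -1.58  0.03]
0.99 100.23 100.2 [-0.08  0.49 -1.52 -0.02]
1.08 100.18 100.2 [ 0.38 -0.11 -1.63  0.01]
down t 41.07 p [ 506.1 -277.   100.1] rot [-3.142  0.     2.739] F [-0.3 -0.1  5.3] M [0.01 0.03 0.03] w 19.0
```

Run:
```python
from h import *
robot.line_to([506,-277,100.2],speed=5); st('eased')
robot.command_gripper(70); st('open')
robot.line_to([506,-277,230],speed=100)
robot.move_to([330,-180,300],[np.pi,0,1.2]); robot.hold(.5); st('away')
g=grab('scene');p=g['image'][230:430,60:260,::-1]
t=grab('top');q=t['image'][200:320,400:520,::-1]
cv2.imwrite('pics/s7.png',np.hstack([cv2.resize(p,(400,400)),cv2.resize(q,(400,400))]))
for n,b in(('top',(440,505,240,290)),('scene',(90,180,270,360))):
    f=dict(np.load(f'/tmp/{n}.npz'))
    P=np.array([px2w(f,u,v) for v in range(b[2],b[3]) for u in range(b[0],b[1])])
    for lo,hi in((120,150),(72,84),(52,64)):
        Q=P[(P[:,2]>lo)&(P[:,2]<hi)]
        if len(Q)>8: print(n,lo,len(Q),np.round(cv2.minAreaRect(Q[:,:2].astype(np.float32))[0:2],1).tolist(),Q[:,2].mean().round(1))
```

```text
eased t 41.61 p [ 506.1 -277.1  100.1] rot [ 3.141e+00 -2.000e-03  2.740e+00] F [1.1 0.2 3.2] M [-0.08 -0.16  0.01] w 19.5
open t 42.15 p [ 505.9 -276.9  100. ] rot [ 3.141e+00 -3.000e-03  2.740e+00] F [-0.4  0.3  0. ] M [0.02 0.03 0.  ] w 70.2
away t 45.43 p [ 330.1 -180.   299.9] rot [-3.141 -0.     1.2  ] F [-0.2  0.   1.4] M [ 0.03 -0.    0.07] w 70.1
top 120 244 [[505.4, -272.9], [19.5, 44.7]] 130.9
top 72 70 [[507.7, -264.6], [12.0, 28.9]] 77.5
top 52 63 [[508.2, -266.4], [18.6, 38.2]] 58.8
scene 120 453 [[508.2, -274.0], [20.1, 46.2]] 130.8
scene 72 125 [[512.0, -274.0], [23.9, 33.5]] 77.5
scene 52 207 [[513.5, -279.3], [39.3, 27.6]] 58.5
```

View pics/s7.png

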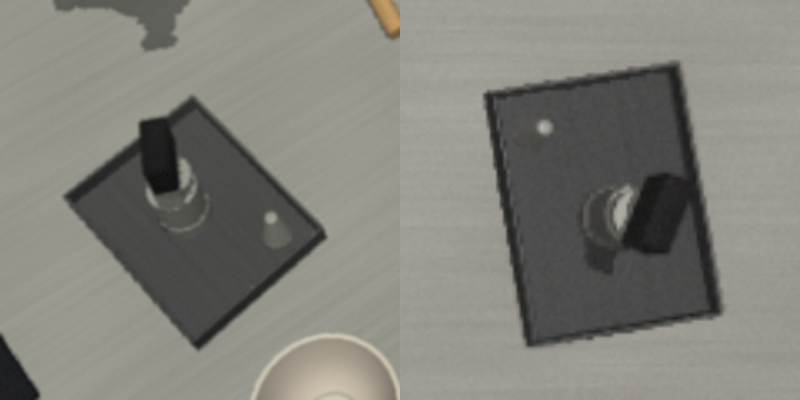

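The puller now stands upright. Its top is at z = 131, so the tip is about 26 mm above the plug's underside. The plug stands clear in the tray.

```bash
python3 -c "
from bench import robot
print(robot.hand_in())"
```

```text
the job is handed in; nothing more can be done
None
```

The job is handed in at about 45 s: the plug stands upright in the wash tray with the puller upright in it, released; I turned the puller back about 1.1 rad from the stop because it leaned when left fully screwed in, and the hand-in returned no verdict.

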